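Step pendant blanks under the pointer of a slide table

TASK

Move the slide table so that the triangular brass pendant's middle cup stands right under the tip of the fixed pointer and let it rest there for about a second; then bring the round pendant's middle cup under the pointer the same way and leave it there at rest. Do not touch the pendants with the gripper or shake any of the four out of the tray, and leave the other things on the table where they are.

Things in the scene. Friction and masses are not known exactly. Their poses are not given: they have to be found in the camera images.
- stage: fixed grey base of the x-y slide table, 260 mm (x) by 290 mm (y, from -120 to +170), 18 mm thick, fast on the work table, yaw varies. Origin: on the work surface straight below the pointer tip; x points roughly away from the robot. A column at its (0, 146 mm), 130 mm high, carries a thin bar at 115 mm height along -y to the vertical pointer, 12 mm thick, top at 123 mm, tapering to the tip
- pointer_tip (a point): lower tip of the fixed pointer, at stage (0, 0), 78 mm above the work surface; it stands 10 mm above the tray's rims and the pendants' cups
- saddle (a joint): travel (m) of the lower slide from its start, which is 0; stops at -0.053 and 0.053; positive moves saddle, carriage, tray and pocket along the stage's +y. Dry friction about 2.5 N plus light damping (8 N per m/s), stays where left, no spring
- carriage (a joint): travel (m) of the upper slide from its start, which is 0; stops at -0.053 and 0.053; positive moves carriage, tray and pocket along the stage's +x. Same friction, stays where left. At the start the tray's middle lies within 14 mm of the pointer tip along each of the stage's axes
- tray (a point): middle of the inner floor of the tray on the carriage, 60 mm above the work surface, axes as the stage's. Aluminium, 124 mm square, rims 4 mm thick and 8 mm above the floor, divided into four compartments 56 mm square inside, centres at (+-30, +-30) mm from this point; each holds one pendant
- pocket (a point): middle of the floor of the square aluminium finger pocket on the robot's side of the carriage, 130 mm from the tray's middle along the stage's -x, 56 mm above the work surface. Open on top, 52 mm square inside, sides along the stage's axes, walls 8 mm thick, 28 mm high. Rigid with the tray: closed fingertips put into it push the carriage along both slides, or a wall can be pinched from above
- triangle: pendant blank, equilateral triangle with 45 mm sides, brass, 5 mm thick, lying loose in one of the four tray compartments (which one varies), any yaw; a small round cup 11 mm across stands 3 mm proud in its middle. Origin: centre of the underside, straight below the cup's middle
- disc: pendant blank, round, 46 mm across, brass, 5 mm thick, lying loose in one of the four tray compartments (which one varies), any yaw; a small round cup 11 mm across stands 3 mm proud in its middle. Origin: centre of the underside, straight below the cup's middle
- bar: pendant blank (not wanted now), narrow bar 48 by 14 mm, brass, 5 mm thick, lying loose in one of the four tray compartments (which one varies), any yaw; a small round cup 11 mm across stands 3 mm proud in its middle. Origin: centre of the underside, straight below the cup's middle
- cross: pendant blank (not wanted now), cross of two 46 by 14 mm arms, brass, 5 mm thick, lying loose in one of the four tray compartments (which one varies), any yaw; a small round cup 11 mm across stands 3 mm proud in its middle. Origin: centre of the underside, straight below the cup's middle
- pliers: red-handled pliers, 140 mm long, 14 mm high, lying on the table to the right of the slide table; loose, to be left alone. Origin: on the table below the pivot; x points to the jaws
- dish: small white bowl, 70 mm across, 28 mm high, on the table at the near right of the slide table; loose, to be left alone. Origin: centre of the underside
- cutters: green-handled cutters, 140 mm long, 14 mm high, lying on the table to the left; loose, to be left alone. Origin: on the table below the pivot; x points to the jaws
- jar: glass jar, 56 mm across, 70 mm high, on the table to the left; loose, to be left alone. Origin: centre of the underside
- spool: empty wooden spool, 48 mm across, 42 mm high, on the table to the right; loose, to be left alone. Origin: centre of the underside
There are look-alikes about, which are no part of the job. What is shaped like the cross but green or pink is not meant.

How it is judged:
By the outcome, as a careful person would: the job done as asked, in the order asked, and still so for the second after the job is handed in, with the robot touching nothing.
It also fails if it takes over 61 s, if anything falls off the work surface, if the arm or the gripper's body presses on something with over 40 N, if the wrist force passes 120 N, or if a joint passes its speed limit or range.

ROBOT

A 6-joint arm with a two-finger parallel gripper is mounted at the origin on the work surface. World frame = base frame: x ahead of the robot, y to its left, z up, the work surface at z = 0. Lengths are in mm, angles in rad, forces in N, time in s.
With the tool pointing down it reaches from about 225 to 875 mm from the base axis. Payload 3.4 kg.
Tool frame: the origin (TCP) lies midway between the tips of the shut fingers; the grasp point (between the pads) lies 19 mm behind it; z points along the fingers, y is the line along which they close (so a half turn about z gives the same grasp; the last joint's range is limited). The gripper opens to 85 mm and grips with 20 to 120 N. Pads are 22 mm wide; open, the fingers measure 114 mm over their backs; the gripper's body (76 mm by 85 mm) begins 54 mm behind the grasp point. The pads swing forward as they close: fully open they stand 13 mm farther back than shut.
Start: joints at [1.186, 0.276, 1.505, -0, 1.361, -0.121], TCP at [149.948, 555.141, 199.128] pointing down, gripper open.
Joint ranges: [-2.89, 2.89], [-0.75, 2.08], [0.22, 2.7], [-1.18, 4.32], [0.11, 2.71], [-2.7, 2.7]. Speed limits (rad/s): [2.57, 2.57, 3.14, 3.14, 3.14, 3.14].

INTERFACE

Orientations are given as a unit quaternion [x, y, z, w].
In Python, from cell import get_obs, grab_frame, get_calibration, hand_in gives the robot as it stands. The module is installed in compiled form; this text tells all that it offers.
- The arm moves only by the tool drive_tool, never from a script. Its argument "rows" is a list of rows, each an object with "xyz": the shift along the world's x, y, z scaled (see below), a list of three; "turn": the turn, a rotation vector about the world's x, y, z scaled (see below), a list of three; "claw": the opening, from 0 (shut) to 1 (fully open). A call has exactly 5 rows; each row is the pose to reach, as a shift and turn from the pose commanded when the call began; what a row does not reach only later rows make up. The controller multiplies each number of a shift by 0.8 m and each number of a turn by pi/2 rad. A row lasts 1/10 s, in which the tool goes at most 50 mm and 8.59 degrees, less where a joint would pass 70% of its speed; a pose out of reach is approached as far as the arm can. A call with a number of a shift or a turn outside -1 to 1 is refused whole. A call with a gripper value outside its range is refused whole. The fingers move at their own pace and stop on an object; "squeeze" is the grip in N (left out, the last holds). Time passes only in rows, so rows that repeat a pose let the fingers close, or fill a call up. It gives the time, the measured TCP pose, the force, the opening and the grip force at its end, in the units of the state.
- get_obs(): the state, without advancing time (a new reading comes with each control period).
- grab_frame(name): name is "scene" or "top"; returns the picture (480x640x3 uint8, red, green, blue); there is no depth.
- get_calibration(name): a dict with "fovy" (degrees; the focal length in pixels is half the picture's height over the tangent of half this angle, whatever the lens; pixels are square), "cx", "cy" (the principal point, pixels), "position" and "rotation" of the camera in the world. Camera axes: x right, y up, looking along -z (the intrinsics and any distortion apply to the point x, -y, -z); pixel columns grow to the right and rows downward; lengths in mm; the calibration is good to about 2 mm. A picture is of the moment at which its call begins. get_calibration takes no time and is no camera call.
- hand_in(): hands the job in; it is judged then, once.
The state is a dict: "time": time; "qpos": joint angles; "dq": joint speeds; "joint_efforts": joint torques, N m; "tool_pos": TCP position; "tcp_rot": TCP orientation; "wrist_force": force on the tool from outside, world axes, zero at the start; "torque": the same for the moment, N m; "finger_gap": opening from 0.0 (shut) to 1.0 (fully open); "finger_force": force on a finger pad.
Only numpy, scipy, OpenCV 4.12 (cv2) and the standard library are available. Lean on these libraries where they do the work, as an engineer would, in place of code of your own. Each camera call takes 0.05 s, during which the arm holds its last target. There are 200 camera calls.

## Working session

There is one attempt and no reset: what is moved stays moved. The work goes in short steps, Python scripts to look and compute and a tool call to move; the robot and the scene stay as the last step left them, time stands still between calls to the robot, and variables do not carry over. Pictures are saved under pics/ and viewed, at most 10 in all, crops included, and the job is handed in when it is done.

Besides the shell and the picture viewer there is one more tool, called in YAML: its name, and indented under it one key for each argument. drive_tool: Moves the arm, as the interface text tells. Shifts and turns lie within -1 to 1; 1 stands for 0.8 m of shift or pi/2 rad of turn. Its arguments: {"type":"object","properties":{"rows":{"type":"array"},"squeeze":{"type":"number"}},"required":["rows"]}

```bash
mkdir -p pics
python3 - <<'E'
from cell import *
import cv2
for n in("scene","top"):
    c=get_calibration(n);print(n,c)
    cv2.imwrite(f"pics/{n}0.png",grab_frame(n)[:,:,::-1])
o=get_obs();print(o)
E
```

```text
scene {'fovy': 53.5044399391459, 'cx': 321.20800907359825, 'cy': 242.25129633358227, 'position': array([1024.27197293,  149.43563355,  841.23435318]), 'rotation': array([0.15870563, 0.23517862, 0.78560289, 0.54984692])}
top {'fovy': 44.971373765569034, 'cx': 334.06221961983556, 'cy': 243.82384187264873, 'position': array([ 4.97566274e+02, -1.03479978e+00,  1.38274445e+03]), 'rotation': array([-0.01247627,  0.02755049,  0.71166371, -0.70186898])}
{'time': 0.1, 'qpos': array([ 1.18602190e+00,  2.76518377e-01,  1.50596315e+00,  1.92488248e-06,
        1.36071902e+00, -1.20980250e-01]), 'dq': array([ 0.0008204 , -0.00078469, -0.00381094,  0.00015989,  0.0009909 ,
       -0.0010144 ]), 'joint_efforts': array([ 1.52762968e-03, -4.17703307e+01, -2.46403885e+01, -8.50192987e-05,
        5.86640279e-03,  1.94045646e-05]), 'tool_pos': array([149.73014774, 554.63715741, 198.35117599]), 'tcp_rot': array([ 1.31515146e-01,  9.91313835e-01, -7.78146342e-04, -2.02052148e-04]), 'wrist_force': array([-0.30034384,  0.50714366, -0.12029204]), 'torque': array([-0.02155149, -0.01275666,  0.03449613]), 'finger_force': 0.0, 'finger_gap': 1.0005209729094033}
```

View pics/scene0.png

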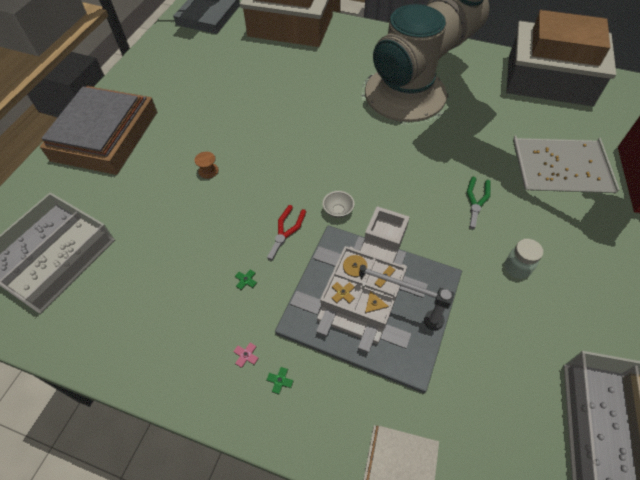

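View pics/top0.png

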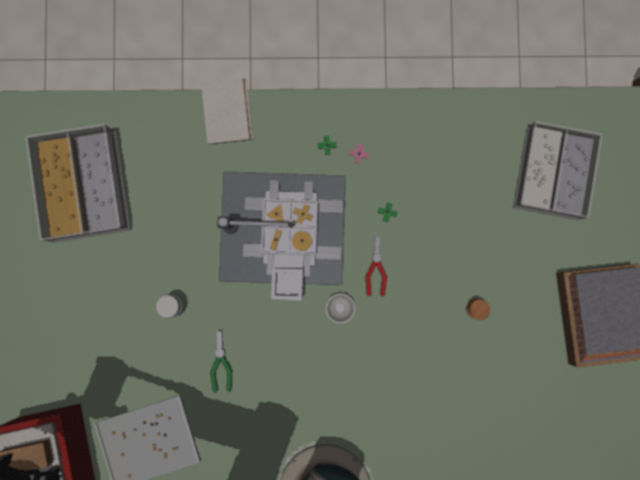

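The scene view shows the stage with the tray around (365,285), the pocket at (387,228) and the pointer at about (362,272). In the top view the tray is around (290,227), the pocket at (288,282), the pointer at (291,224), the triangle at (276,212) and the disc at (302,240). I'll enlarge both.

Run:
```python
import cv2,numpy as np
a=cv2.imread("pics/scene0.png")[195:355,270:470]; b=cv2.imread("pics/top0.png")[165:305,210:355]
cv2.imwrite("pics/s0c.png",cv2.resize(a,None,fx=4,fy=4,interpolation=2)[:600])
cv2.imwrite("pics/t0c.png",cv2.resize(b,None,fx=4,fy=4,interpolation=2))
```

```text
(no output)
```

View pics/s0c.png

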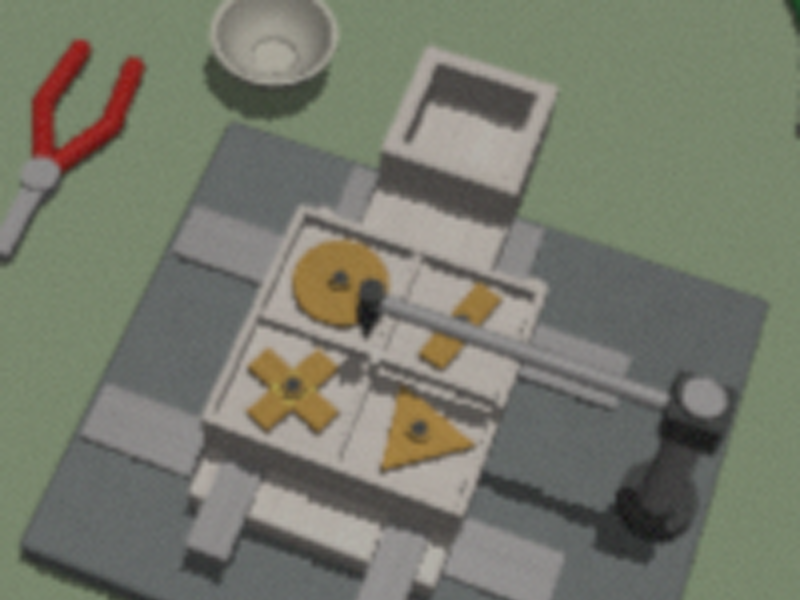

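View pics/t0c.png

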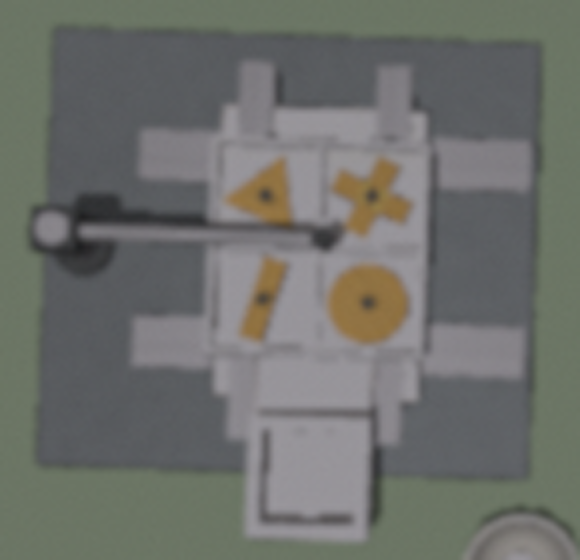

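```bash
cat > h.py <<'E'
import numpy as np,cv2
from scipy.spatial.transform import Rotation as R
from cell import *
def ray(n,u,v):
    c=get_calibration(n);f=240/np.tan(np.radians(c['fovy']/2))
    d=R.from_quat(c['rotation']).apply([(u-c['cx'])/f,-(v-c['cy'])/f,-1]);return c['position'],d
def onz(n,u,v,z):
    p,d=ray(n,u,v);return (p+d*(z-p[2])/d[2])[:2]
def tri(a,b):
    (p,d),(q,e)=ray("scene",*a),ray("top",*b)
    s,t=np.linalg.lstsq(np.c_[d,-e],q-p,rcond=None)[0];x,y=p+s*d,q+t*e
    return (x+y)/2,np.linalg.norm(x-y)
def cr(n,u,v):
    o=(270,195) if n=="scene" else (210,165);return (u+.5)/4-.5+o[0],(v+.5)/4-.5+o[1]
def blobs(n,im):
    "brass pieces: (area, contour centre, cup pixel by darkness weighting inside hull)"
    h=cv2.cvtColor(im,cv2.COLOR_RGB2HSV);m=cv2.inRange(h,(12,110,60),(28,255,255))
    x0,x1,y0,y1=(270,470,195,355) if n=="scene" else (210,355,165,305)
    k=np.zeros_like(m);k[y0:y1,x0:x1]=m[y0:y1,x0:x1];out=[]
    for c in cv2.findContours(k,0,1)[0]:
        a=cv2.contourArea(c)
        if a<25:continue
        f=np.zeros_like(m);cv2.drawContours(f,[c],-1,1,-1);f=cv2.erode(f,np.ones((3,3),np.uint8))
        g=im.max(2).astype(float);w=np.where(f>0,np.clip(.75*np.median(g[k>0])-g,0,None),0)
        M=cv2.moments(c);yy,xx=np.mgrid[:480,:640]
        cup=(np.array([(w*xx).sum(),(w*yy).sum()])/w.sum()) if w.sum()>0 else None
        out.append((a,np.round([M['m10']/M['m00'],M['m01']/M['m00']],2),cup))
    return out
E
python3 - <<'E'
from h import *
np.set_printoptions(precision=1,suppress=True)
for n in("scene","top"):
    for a,c,q in blobs(n,cv2.imread(f"pics/{n}0.png")[:,:,::-1]):
        print(n,a,c,q,onz(n,*q,68) if q is not None else '')
co=[onz("top",*cr("top",*p),18) for p in[(52,27),(541,43),(528,478),(37,463)]]
print(np.array(co),[np.linalg.norm(co[i]-co[i-1]) for i in range(4)])
d=co[0]-co[1];e=co[0]-co[3];print("yaw y,x",np.degrees(np.arctan2(-d[0],d[1])),np.degrees(np.arctan2(e[1],e[0])))
print("origin",np.mean(co,0)-25*d/np.linalg.norm(d))
print("scene tip",onz("scene",*cr("scene",369,332),78),"top ptr",onz("top",*cr("top",325,237),123))
print("pointer top tri",tri(cr("scene",372,288),cr("top",325,237)))
# pocket rim outer corners (z 84)
T=[(250,408),(375,410),(368,541),(246,538)];S=[(518,192),(382,152),(432,48),(556,88)]
for t,s in zip(T,S):print("pocket",onz("top",*cr("top",*t),84),onz("scene",*cr("scene",*s),84),tri(cr("scene",*s),cr("top",*t)))
# tray rim corners z68
for s in[(305,208),(547,285),(463,513),(207,420)]:print("tray s",onz("scene",*cr("scene",*s),68))
for s in[(428,355),(210,352),(217,140),(432,145)]:print("tray t",onz("top",*cr("top",*s),68))
E
```

```text
scene 207.0 [374.4 302.8] [374.2 301.7] [643.  102.6]
scene 243.5 [342.8 292.2] [342.7 291. ] [641.8  42.8]
scene 41.5 [379.8 282. ] None 
scene 48.0 [389.  270.6] None 
scene 300.5 [353.4 264.8] [354.4 264.5] [581.7  45.5]
top 231.0 [301.5 240.5] [301.5 240.2] [581.   44.1]
top 111.0 [302.4 213.8] [302.5 213.5] [642.   41.2]
top 96.5 [276.1 213.7] [276.  213.4] [642.9 101.4]
[[749.8 230.4]
 [737.2 -58.7]
 [479.7 -47.1]
 [492.6 240.1]] [np.float64(257.3818414472543), np.float64(289.4513133290119), np.float64(257.7897084544284), np.float64(287.49600992060476)]
yaw y,x -2.505903012432633 -2.1518507830222107
origin [613.7  66.2]
scene tip [609.1  68.2] top ptr [613.5  65. ]
pointer top tri (array([613.1,  66.4, 123.7]), np.float64(2.8790310414976434))
pocket [521.8 109.9] [516.6 112.4] (array([521.4, 111. ,  90.5]), np.float64(3.4598438166924095))
pocket [519.7  40.1] [516.5  45.1] (array([519. ,  42.8,  86.6]), np.float64(5.622396442965977))
pocket [446.8  44.9] [448.4  49.9] (array([446.2,  47.2,  80.3]), np.float64(4.553031685797374))
pocket [449.5 112.7] [451.5 114. ] (array([449.3, 113.4,  81. ]), np.float64(0.9219165049204168))
tray s [549.4  17.8]
tray s [551.5 137.9]
tray s [675.3 132.6]
tray s [671.2  12.4]
tray t [550.7  10.3]
tray t [554.1 133.5]
tray t [674.8 128.7]
tray t [670.5   6.4]
```

drive_tool:
  rows:
    - {"xyz": [0.035, -0.047, 0], "turn": [0, 0, 0.05], "claw": 0.4}
    - {"xyz": [0.07, -0.094, 0], "turn": [0, 0, 0.1], "claw": 0.4}
    - {"xyz": [0.105, -0.141, 0], "turn": [0, 0, 0.141], "claw": 0.4}
    - {"xyz": [0.14, -0.188, 0], "turn": [0, 0, 0.141], "claw": 0.4}
    - {"xyz": [0.175, -0.235, 0], "turn": [0, 0, 0.141], "claw": 0.4}
  squeeze: 30

```text
time: 0.6
tool_pos: [290.4, 365.4, 198.8]
tcp_rot: [0.021, 1.0, -0.0, -0.0]
wrist_force: [0.7, 0.8, -1.0]
finger_gap: 0.397
finger_force: 0.0
```

drive_tool:
  rows:
    - {"xyz": [0.035, -0.047, 0], "turn": [0, 0, 0], "claw": 0.4}
    - {"xyz": [0.07, -0.094, 0], "turn": [0, 0, 0], "claw": 0.4}
    - {"xyz": [0.105, -0.141, 0], "turn": [0, 0, 0], "claw": 0.4}
    - {"xyz": [0.14, -0.188, 0], "turn": [0, 0, 0], "claw": 0.4}
    - {"xyz": [0.175, -0.235, 0], "turn": [0, 0, 0], "claw": 0.4}

```text
time: 1.1
tool_pos: [430.5, 177.4, 199.0]
tcp_rot: [0.021, 1.0, 0.0, -0.0]
wrist_force: [0.3, 1.0, -0.6]
finger_gap: 0.401
finger_force: 0.0
```

drive_tool:
  rows:
    - {"xyz": [0.03, -0.04, -0.01], "turn": [0, 0, 0], "claw": 0.4}
    - {"xyz": [0.06, -0.08, -0.02], "turn": [0, 0, 0], "claw": 0.4}
    - {"xyz": [0.068, -0.0886, -0.05], "turn": [0, 0, 0], "claw": 0.4}
    - {"xyz": [0.068, -0.0886, -0.098], "turn": [0, 0, 0], "claw": 0.4}
    - {"xyz": [0.068, -0.0886, -0.11], "turn": [0, 0, 0], "claw": 0.4}

```text
time: 1.6
tool_pos: [481.1, 107.4, 107.5]
tcp_rot: [0.022, 1.0, -0.0, -0.004]
wrist_force: [-0.6, 1.1, -0.3]
finger_gap: 0.399
finger_force: 0.0
```

Run:
```python
from h import *
print(get_obs()['tool_pos'])
A=cv2.resize(grab_frame("scene")[175:335,270:470,::-1],None,fx=3,fy=3,interpolation=2)
B=cv2.resize(grab_frame("top")[195:325,215:355,::-1],None,fx=3,fy=3,interpolation=2)[:480]
B=cv2.copyMakeBorder(B,0,480-B.shape[0],0,0,0)
cv2.imwrite("pics/c1.png",cv2.resize(np.hstack([A,B]),(800,int(480*800/(A.shape[1]+B.shape[1])))))
```

```text
[481.14895104 107.36442209 107.46440885]
```

View pics/c1.png

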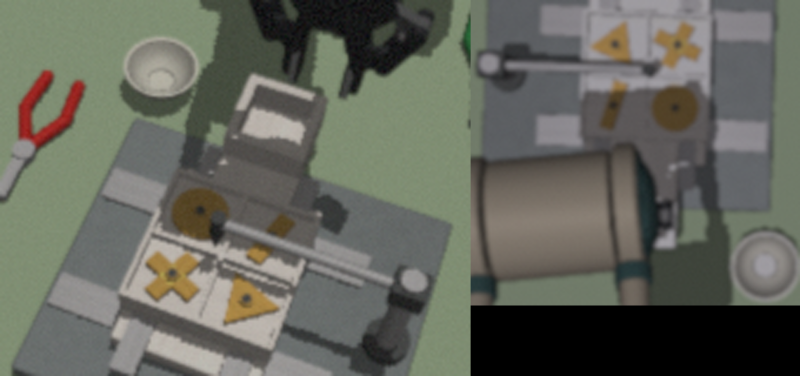

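The left view shows the fingers behind the pocket with their tips at about (290,75) and (350,95), midpoint (320,85). The pendants are undisturbed. I'll check that midpoint against the TCP by ray.

Run:
```python
from h import *
for z in(105,113):print(onz("scene",270+320/2.353,175+88/2.353,z))
u=lambda a,b:(270+a/2.353,175+b/2.353)
for p in[(325,95),(245,75),(225,137),(302,161)]:print(onz("scene",*u(*p),84))
```

```text
[459.31988003 107.72828283]
[465.45870895 108.1814793 ]
[448.84499557 112.30025685]
[451.36389771  43.53267442]
[517.53834175  46.44370091]
[518.81944496 111.46100588]
```

drive_tool:
  rows:
    - {"xyz": [0, 0, 0], "turn": [0, 0, 0], "claw": 0.4}
    - {"xyz": [0, 0, 0], "turn": [0, 0, 0], "claw": 0.4}
    - {"xyz": [0, 0, -0.005], "turn": [0, 0, 0], "claw": 0.4}
    - {"xyz": [0, 0, -0.01], "turn": [0, 0, 0], "claw": 0.4}
    - {"xyz": [0, 0, -0.01], "turn": [0, 0, 0], "claw": 0.4}

```text
time: 2.2
tool_pos: [484.0, 108.4, 102.9]
tcp_rot: [0.021, 1.0, 0.0, -0.0]
wrist_force: [-0.0, -0.5, 0.3]
finger_gap: 0.4
finger_force: 0.0
```

drive_tool:
  rows:
    - {"xyz": [0, 0, -0.01], "turn": [0, 0, 0], "claw": 0.4}
    - {"xyz": [0, 0, -0.02], "turn": [0, 0, 0], "claw": 0.4}
    - {"xyz": [0, 0, -0.03], "turn": [0, 0, 0], "claw": 0.4}
    - {"xyz": [0, 0, -0.04], "turn": [0, 0, 0], "claw": 0.4}
    - {"xyz": [0, 0, -0.046], "turn": [0, 0, 0], "claw": 0.4}

```text
time: 2.7
tool_pos: [483.7, 108.2, 65.1]
tcp_rot: [0.021, 1.0, -0.0, -0.001]
wrist_force: [-0.4, 0.5, 0.2]
finger_gap: 0.4
finger_force: 0.0
```

drive_tool:
  rows:
    - {"xyz": [0, 0, 0], "turn": [0, 0, 0], "claw": 0.3}
    - {"xyz": [0, 0, 0], "turn": [0, 0, 0], "claw": 0.24}
    - {"xyz": [0, 0, 0], "turn": [0, 0, 0], "claw": 0.18}
    - {"xyz": [0, 0, 0], "turn": [0, 0, 0], "claw": 0.12}
    - {"xyz": [0, 0, 0], "turn": [0, 0, 0], "claw": 0.06}

```text
time: 3.2
tool_pos: [484.6, 108.3, 66.6]
tcp_rot: [0.021, 1.0, 0.0, 0.0]
wrist_force: [-0.2, -0.5, -0.3]
finger_gap: 0.056
finger_force: 0.0
```

drive_tool:
  rows:
    - {"xyz": [0, 0, 0], "turn": [0, 0, 0], "claw": 0}
    - {"xyz": [0, 0, 0], "turn": [0, 0, 0], "claw": 0}
    - {"xyz": [0, 0, 0], "turn": [0, 0, 0], "claw": 0}
    - {"xyz": [0, 0, 0], "turn": [0, 0, 0], "claw": 0}
    - {"xyz": [0, 0, 0], "turn": [0, 0, 0], "claw": 0}

```text
time: 3.7
tool_pos: [484.3, 108.3, 66.3]
tcp_rot: [0.021, 1.0, 0.0, 0.0]
wrist_force: [-0.3, 0.6, 0.4]
finger_gap: -0.004
finger_force: 0.0
```

```bash
cat > m.py <<'E'
from h import *
import sys
np.set_printoptions(precision=1,suppress=True)
print(get_obs()['tool_pos'],get_obs()['wrist_force'])
for n in("scene","top"):
    im=grab_frame(n);cv2.imwrite(f"pics/{n}_{sys.argv[1]}.png",im[:,:,::-1])
    for a,c,q in blobs(n,im):
        print(n,a,c,q,"ctr",onz(n,*c,65),"cup",onz(n,*q,68) if q is not None else '')
E
python3 m.py g
```

```text
[484.3 108.3  66.3] [-0.3  0.6  0.4]
scene 207.0 [374.4 302.8] [374.2 301.7] ctr [643.4 103.4] cup [642.9 102.6]
scene 244.5 [342.8 292.2] [342.7 290.8] ctr [642.6  43.3] cup [641.5  42.8]
scene 42.5 [379.7 282. ] None ctr [599.6 100.4] cup 
scene 40.0 [389.2 270.6] [389.4 270.7] ctr [570.5 110.3] cup [572.2 110.8]
scene 285.0 [353.1 264.9] [353.  263.5] ctr [581.6  43. ] cup [580.4  42.4]
top 227.0 [301.4 240.6] [301.6 241.3] ctr [580.5  44.4] cup [578.5  43.9]
top 111.0 [302.4 213.8] [302.6 213.5] ctr [641.6  41.5] cup [642.  41.]
top 97.0 [276.1 213.7] [276.  213.4] ctr [642.6 101.5] cup [643.  101.4]
```

Run:
```python
import cv2
cv2.imwrite("pics/c2.png",cv2.resize(cv2.imread("pics/scene_g.png")[165:305,310:490],None,fx=4,fy=4,interpolation=2))
```

```text
(no output)
```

View pics/c2.png

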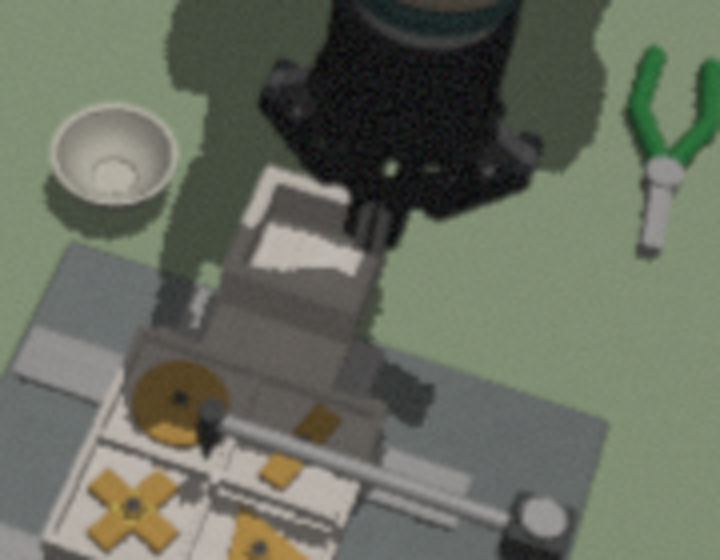

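The crop shows the shut fingers at about (375,230), at the far end of the pocket's left wall. The wall may lie right beside them.

Run:
```python
from h import *
c=lambda a,b:(310+a/4,165+b/4)
for n,p in dict(tipL=(362,238),tipR=(395,245),wl_front=(385,250),wr_front=(228,268),wr_back=(272,168),rimLback=(350,190)).items():
    for z in(66,84):print(n,z,onz("scene",*c(*p),z).round(1))
print(get_obs())
```

```text
tipL 66 [462.1 102.9]
tipL 84 [475.1 103.9]
tipR 66 [460.6 119.3]
tipR 84 [473.7 120. ]
wl_front 66 [465.2 115.4]
wl_front 84 [478.2 116.2]
wr_front 66 [501.8  45.7]
wr_front 84 [513.9  48.1]
wr_back 66 [435.4  48.5]
wr_back 84 [449.1  50.9]
rimLback 66 [435.4  89.5]
rimLback 84 [449.1  90.9]
{'time': 3.8, 'qpos': array([ 7.95448163e-02,  2.74991421e-01,  1.87120276e+00,  8.93871324e-05,
        9.95419502e-01, -1.44898398e+00]), 'dq': array([-0.00128897,  0.00204833, -0.00125287,  0.00023274, -0.0019094 ,
        0.00059287]), 'joint_efforts': array([ 2.38310888e-03, -3.67552149e+01, -1.97498757e+01,  4.94269098e-04,
        7.87536774e-04, -1.14999978e-06]), 'tool_pos': array([484.33373143, 108.25768568,  66.31706427]), 'tcp_rot': array([ 2.11565090e-02,  9.99776175e-01,  3.62502769e-05, -1.42312890e-05]), 'wrist_force': array([ 0.15613978, -0.26441887, -0.75315802]), 'torque': array([0.02273874, 0.03608848, 0.00480566]), 'finger_force': 0.0, 'finger_gap': -0.002620417285722486}
```

Run:
```python
import cv2,numpy as np
a=cv2.imread("pics/scene_g.png")[190:260,360:430].astype(float)
a=255*(np.clip(a/200,0,1)**.5)
cv2.imwrite("pics/c3.png",cv2.resize(a.astype(np.uint8),None,fx=8,fy=8,interpolation=2))
```

```text
(no output)
```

View pics/c3.png

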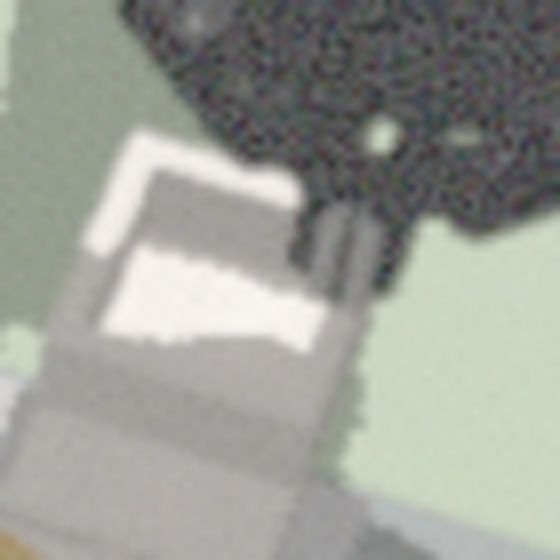

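The fingers are shut in the air above the left wall: their tips, at pixel (403.5,227), project to more than 84 mm high if x is 484–495. That doesn't fit the reading of 66. I'll reopen and go down a little while watching the force and the picture.

drive_tool:
  rows:
    - {"xyz": [0, 0, 0], "turn": [0, 0, 0], "claw": 0.4}
    - {"xyz": [0, 0, 0], "turn": [0, 0, 0], "claw": 0.4}
    - {"xyz": [0, 0, 0], "turn": [0, 0, 0], "claw": 0.4}
    - {"xyz": [0, 0, -0.004], "turn": [0, 0, 0], "claw": 0.4}
    - {"xyz": [0, 0, -0.008], "turn": [0, 0, 0], "claw": 0.4}

```text
time: 4.3
tool_pos: [484.4, 108.2, 59.7]
tcp_rot: [0.021, 1.0, 0.0, 0.0]
wrist_force: [1.0, 0.0, 0.2]
finger_gap: 0.397
finger_force: 0.0
```

drive_tool:
  rows:
    - {"xyz": [0, 0, 0], "turn": [0, 0, 0], "claw": 0.4}
    - {"xyz": [0, 0, 0], "turn": [0, 0, 0], "claw": 0.4}
    - {"xyz": [0, 0, 0], "turn": [0, 0, 0], "claw": 0.4}
    - {"xyz": [0, 0, 0], "turn": [0, 0, 0], "claw": 0.4}
    - {"xyz": [0, 0, 0], "turn": [0, 0, 0], "claw": 0.4}

```text
time: 4.8
tool_pos: [484.4, 108.3, 60.0]
tcp_rot: [0.021, 1.0, 0.0, 0.0]
wrist_force: [-0.1, -0.9, 0.1]
finger_gap: 0.407
finger_force: 0.0
```

Run:
```python
from h import *
# diff against start frame: dark gripper pixels' lowest rows near the pocket
a=grab_frame("scene");cv2.imwrite("pics/s_d.png",a[:,:,::-1]);o=get_obs();print(o['tool_pos'],o['wrist_force'])
m=(a.max(2)<62).astype(np.uint8);m[:,:370]=0;m[:,455:]=0;m[265:]=0
n,l,s,c=cv2.connectedComponentsWithStats(m)
for i in range(1,n):
    if s[i,4]>60:print(s[i])
L=l*0+m
for x in range(380,440,2):
    r=np.where(L[:262,x])[0]; print(x,r.max() if len(r) else None,end='; ')
t=grab_frame("top");cv2.imwrite("pics/t_d.png",t[:,:,::-1])
```

```text
[484.44983934 108.27537002  60.01330321] [ 0.00785317 -0.24335635 -0.32204291]
[370   0  38  20 515]
[422   0  33  25 438]
[ 372   25   83  134 1858]
[436 121  17  29 227]
[ 372  153   75   79 2842]
[403 255  16  10  95]
380 208; 382 209; 384 208; 386 209; 388 222; 390 222; 392 224; 394 222; 396 217; 398 208; 400 205; 402 206; 404 260; 406 261; 408 261; 410 261; 412 261; 414 261; 416 261; 418 227; 420 222; 422 221; 424 221; 426 223; 428 223; 430 222; 432 221; 434 219; 436 217; 438 216;
```

drive_tool:
  rows:
    - {"xyz": [0, 0, -0.002], "turn": [0, 0, 0], "claw": 0.4}
    - {"xyz": [0, 0, -0.004], "turn": [0, 0, 0], "claw": 0.4}
    - {"xyz": [0, 0, -0.006], "turn": [0, 0, 0], "claw": 0.4}
    - {"xyz": [0, 0, -0.008], "turn": [0, 0, 0], "claw": 0.4}
    - {"xyz": [0, 0, -0.008], "turn": [0, 0, 0], "claw": 0.4}

```text
time: 5.4
tool_pos: [484.1, 108.2, 53.2]
tcp_rot: [0.021, 1.0, 0.0, -0.0]
wrist_force: [-0.4, -0.6, -0.1]
finger_gap: 0.4
finger_force: 0.0
```

Run:
```python
from h import *
c=get_calibration("scene")
for u,v in[(391,224.5),(416,231.5),(403.5,227)]:
    p,d=ray("scene",u,v)
    for X in(484,495):print(u,v,X,(p+d*(X-p[0])/d[0]).round(1))
```

```text
391 224.5 484 [484.   86.9  87.7]
391 224.5 495 [495.   88.2 103. ]
416 231.5 484 [484.  136.2  88.2]
416 231.5 495 [495.  136.5 103.6]
403.5 227 484 [484.  111.3  91.1]
403.5 227 495 [495.  112.  106.4]
```

drive_tool:
  rows:
    - {"xyz": [0, 0, -0.003], "turn": [0, 0, 0], "claw": 0.4}
    - {"xyz": [0, 0, -0.006], "turn": [0, 0, 0], "claw": 0.4}
    - {"xyz": [0, 0, -0.009], "turn": [0, 0, 0], "claw": 0.4}
    - {"xyz": [0, 0, -0.012], "turn": [0, 0, 0], "claw": 0.4}
    - {"xyz": [0, 0, -0.012], "turn": [0, 0, 0], "claw": 0.4}

```text
time: 5.9
tool_pos: [484.0, 108.2, 43.5]
tcp_rot: [0.021, 1.0, -0.0, -0.0]
wrist_force: [-0.3, 0.8, -0.1]
finger_gap: 0.399
finger_force: 0.0
```

drive_tool:
  rows:
    - {"xyz": [0, 0, 0], "turn": [0, 0, 0], "claw": 0.3}
    - {"xyz": [0, 0, 0], "turn": [0, 0, 0], "claw": 0.2}
    - {"xyz": [0, 0, 0], "turn": [0, 0, 0], "claw": 0.12}
    - {"xyz": [0, 0, 0], "turn": [0, 0, 0], "claw": 0.05}
    - {"xyz": [0, 0, 0], "turn": [0, 0, 0], "claw": 0}

```text
time: 6.4
tool_pos: [484.4, 108.4, 44.1]
tcp_rot: [0.021, 1.0, 0.0, 0.0]
wrist_force: [0.3, 0.7, 1.6]
finger_gap: 0.076
finger_force: 30.9
```

drive_tool:
  rows:
    - {"xyz": [0, 0, 0], "turn": [0, 0, 0], "claw": 0.3}
    - {"xyz": [0, 0, 0], "turn": [0, 0, 0], "claw": 0.3}
    - {"xyz": [0, 0, -0.004], "turn": [0, 0, 0], "claw": 0.3}
    - {"xyz": [0, 0, -0.008], "turn": [0, 0, 0], "claw": 0.3}
    - {"xyz": [0, 0, -0.01], "turn": [0, 0, 0], "claw": 0.3}

```text
time: 6.9
tool_pos: [484.0, 108.2, 35.4]
tcp_rot: [0.021, 1.0, -0.0, -0.0]
wrist_force: [0.7, -0.4, -0.4]
finger_gap: 0.307
finger_force: 0.0
```

drive_tool:
  rows:
    - {"xyz": [0, 0, 0], "turn": [0, 0, 0], "claw": 0.2}
    - {"xyz": [0, 0, 0], "turn": [0, 0, 0], "claw": 0.12}
    - {"xyz": [0, 0, 0], "turn": [0, 0, 0], "claw": 0.05}
    - {"xyz": [0, 0, 0], "turn": [0, 0, 0], "claw": 0}
    - {"xyz": [0, 0, 0], "turn": [0, 0, 0], "claw": 0}

```text
time: 7.4
tool_pos: [484.4, 108.3, 36.0]
tcp_rot: [0.021, 1.0, 0.0, 0.0]
wrist_force: [0.1, 0.0, -0.6]
finger_gap: 0.081
finger_force: 32.2
```

```bash
python3 m.py g2
```

```text
[484.4 108.3  36. ] [ 0.1  0.  -0.6]
scene 204.5 [373.9 302.6] [373.9 301.4] ctr [643.4 102.4] cup [642.6 101.9]
scene 240.0 [342.1 292. ] [342.2 291. ] ctr [642.7  42.1] cup [642.1  42. ]
scene 41.5 [379.3 282. ] None ctr [599.8  99.8] cup 
scene 42.5 [388.6 270.3] [388.6 270.4] ctr [570.2 109.1] cup [572.1 109.3]
scene 298.0 [352.7 264.7] [352.9 262.6] ctr [581.5  42.2] cup [578.6  41.5]
top 224.5 [301.8 240.5] [302.2 241.7] ctr [580.6  43.6] cup [577.7  42.6]
top 26.0 [277.4 234.6] None ctr [594.8  98.9] cup 
top 109.5 [303.  213.8] [302.8 213.5] ctr [641.6  40.1] cup [642.   40.4]
top 96.0 [276.4 213.8] [276.4 213.4] ctr [642.4 100.7] cup [642.8 100.4]
```

drive_tool:
  rows:
    - {"xyz": [-0.0015, -0.002, 0], "turn": [0, 0, 0], "claw": 0}
    - {"xyz": [-0.005, -0.006, 0], "turn": [0, 0, 0], "claw": 0}
    - {"xyz": [-0.009, -0.011, 0], "turn": [0, 0, 0], "claw": 0}
    - {"xyz": [-0.0135, -0.016, 0], "turn": [0, 0, 0], "claw": 0}
    - {"xyz": [-0.018, -0.021, 0], "turn": [0, 0, 0], "claw": 0}

```text
time: 8.0
tool_pos: [469.9, 91.1, 36.0]
tcp_rot: [0.021, 1.0, 0.0, 0.0]
wrist_force: [2.5, 2.7, -3.6]
finger_gap: 0.08
finger_force: 31.9
```

drive_tool:
  rows:
    - {"xyz": [-0.0045, -0.005, 0], "turn": [0, 0, 0], "claw": 0}
    - {"xyz": [-0.009, -0.01, 0], "turn": [0, 0, 0], "claw": 0}
    - {"xyz": [-0.013, -0.015, 0], "turn": [0, 0, 0], "claw": 0}
    - {"xyz": [-0.0165, -0.0195, 0], "turn": [0, 0, 0], "claw": 0}
    - {"xyz": [-0.0185, -0.0223, 0], "turn": [0, 0, 0], "claw": 0}

```text
time: 8.5
tool_pos: [454.8, 73.2, 36.0]
tcp_rot: [0.021, 1.0, -0.0, -0.0]
wrist_force: [3.0, 2.9, -3.4]
finger_gap: 0.086
finger_force: 31.9
```

drive_tool:
  rows:
    - {"xyz": [0, 0, 0], "turn": [0, 0, 0], "claw": 0}
    - {"xyz": [0, 0, 0], "turn": [0, 0, 0], "claw": 0}
    - {"xyz": [0, 0, 0], "turn": [0, 0, 0], "claw": 0}
    - {"xyz": [0, 0, 0], "turn": [0, 0, 0], "claw": 0}
    - {"xyz": [0, 0, 0], "turn": [0, 0, 0], "claw": 0}

```text
time: 9.0
tool_pos: [454.5, 73.2, 35.9]
tcp_rot: [0.021, 1.0, -0.0, -0.001]
wrist_force: [-1.2, -3.1, 1.8]
finger_gap: 0.078
finger_force: 32.5
```

```bash
python3 m.py a
python3 - <<'E'
import cv2,numpy as np
A=cv2.resize(cv2.imread("pics/scene_a.png")[220:320,310:430],None,fx=5,fy=5,interpolation=2)[:,100:500]
B=cv2.resize(cv2.imread("pics/top_a.png")[175:275,250:330],None,fx=5,fy=5,interpolation=2)
cv2.imwrite("pics/c4.png",np.hstack([A,B]))
E
```

```text
[454.5  73.2  35.9] [-1.2 -3.1  1.8]
scene 183.0 [360.2 283.2] [359.1 284.4] ctr [614.2  67.5] cup [618.8  66.6]
scene 226.0 [329.5 272.8] [329.6 271.5] ctr [612.8   7.1] cup [611.7   6.8]
scene 114.0 [370.9 257.4] [373.1 254.7] ctr [554.5  69.8] cup [549.2  72.3]
scene 328.0 [341.5 247.5] [342.1 245.1] ctr [552.3  10. ] cup [548.5   9.8]
top 226.0 [317.3 253.4] [317.5 255.1] ctr [550.7   8.7] cup [546.8   8.3]
top 105.5 [318.5 226.7] [318.6 226.6] ctr [611.6   5.3] cup [611.6   5. ]
top 55.0 [292.9 227.5] [295. 222.] ctr [610.4  63.6] cup [622.8  58.5]
```

View pics/c4.png

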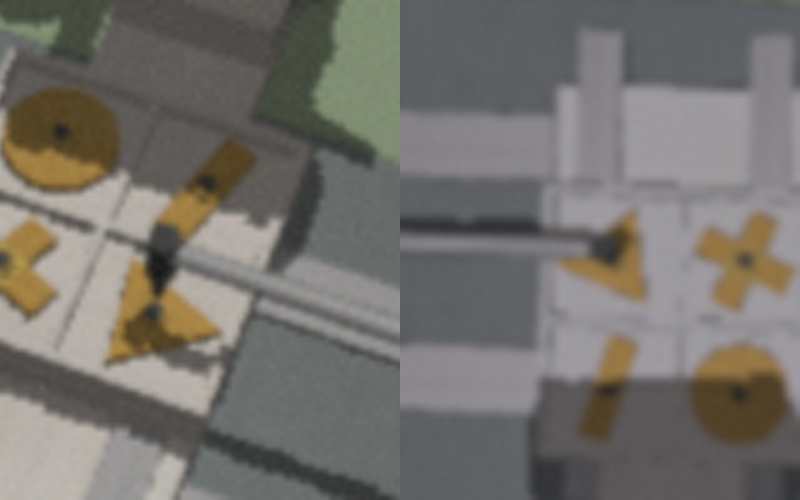

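```bash
cat > st.py <<'E'
from h import *
np.set_printoptions(precision=1,suppress=True)
# subpixel stage edges in the start top picture -> fitted lines -> origin
g=cv2.cvtColor(cv2.imread("pics/top0.png"),cv2.COLOR_BGR2HSV)[:,:,1].astype(float)
g=cv2.GaussianBlur(g,(3,3),0)
def edge(fixed,vert,guess):
    P=[]
    for t in fixed:
        k=np.arange(guess-7,guess+8); v=g[t,k] if vert else g[k,t]
        d=np.abs(np.diff(v)); i=d.argmax(); w=d[max(0,i-2):i+3]; s=k[max(0,i-2)]+.5+(w*np.arange(len(w))).sum()/w.sum()
        P.append(onz("top",*((s,t) if vert else (t,s)),18))
    P=np.array(P); c=np.median(P,0)
    vx,vy,x,y=cv2.fitLine(P.astype(np.float32),cv2.DIST_HUBER,0,.01,.01).ravel();return np.array([x,y]),np.array([vx,vy])
def hit(a,b):
    s=np.linalg.solve(np.c_[a[1],-b[1]],b[0]-a[0]);return a[0]+s[0]*a[1]
T=edge(range(230,338),0,174);Bt=edge([*range(225,265),*range(310,335)],0,282)
L=edge([*range(180,212),*range(240,275)],1,221);Rr=edge([*range(180,198),*range(215,245),*range(262,278)],1,343)
C=np.array([hit(T,L),hit(T,Rr),hit(Bt,Rr),hit(Bt,L)]);print(C,[np.linalg.norm(C[i]-C[i-1]) for i in range(4)])
y=(C[0]-C[1]+C[3]-C[2]);y/=np.linalg.norm(y);print("yaxis",y,"origin",C.mean(0)-25*y)
for z in(78,68):
    print(z,[np.round(np.array(q),2) for q in [onz("scene",330+156/5,220+295/5,z),onz("scene",330+153/5,220+312/5,z)]])
E
python3 st.py
```

```text
[[750.9 230.4]
 [738.1 -59.7]
 [477.2 -48.3]
 [490.7 242.4]] [np.float32(260.4873), np.float32(290.41095), np.float32(261.15598), np.float32(290.95038)]
yaxis [0. 1.] origin [613.1  66.2]
78 [array([612.2,  67.9]), array([619.3,  69. ])]
68 [array([606.8,  66.9]), array([614.,  68.])]
```

The scene half shows the tip at (156,295) just above the triangle's cup at (153,312), and the top half shows the pointer over the triangle. The averaged error is about 1 mm in -y, so I'll nudge it and let it rest.

drive_tool:
  rows:
    - {"xyz": [0, 0.0006, 0], "turn": [0, 0, 0], "claw": 0}
    - {"xyz": [0.0003, 0.0012, 0], "turn": [0, 0, 0], "claw": 0}
    - {"xyz": [0.0003, 0.0012, 0], "turn": [0, 0, 0], "claw": 0}
    - {"xyz": [0.0003, 0.0012, 0], "turn": [0, 0, 0], "claw": 0}
    - {"xyz": [0.0003, 0.0012, 0], "turn": [0, 0, 0], "claw": 0}

```text
time: 9.6
tool_pos: [455.1, 74.7, 35.9]
tcp_rot: [0.021, 1.0, 0.0, -0.0]
wrist_force: [-2.8, -1.1, 3.3]
finger_gap: 0.087
finger_force: 32.7
```

```bash
python3 m.py b
```

```text
[455.1  74.7  35.9] [-2.8 -1.1  3.3]
scene 179.5 [361.  283.6] [359.4 284.7] ctr [614.6  69.1] cup [619.3  67.4]
scene 228.5 [330.1 273.3] [330.3 271.9] ctr [613.4   8.5] cup [612.2   8.3]
scene 114.5 [371.4 257.9] [373.6 255.2] ctr [555.1  71.1] cup [549.8  73.4]
scene 330.5 [342.3 247.8] [342.9 245.4] ctr [552.5  11.7] cup [548.7  11.6]
top 222.5 [316.8 253.1] [317.  254.8] ctr [551.4   9.9] cup [547.4   9.4]
top 108.5 [317.9 226.3] [317.8 226.4] ctr [612.5   6.6] cup [612.    6.9]
top 52.5 [292.3 227.4] None ctr [610.8  64.8] cup
```

drive_tool:
  rows:
    - {"xyz": [0, 0, 0], "turn": [0, 0, 0], "claw": 0}
    - {"xyz": [0, 0, 0], "turn": [0, 0, 0], "claw": 0}
    - {"xyz": [0, 0, 0], "turn": [0, 0, 0], "claw": 0}
    - {"xyz": [0, 0, 0], "turn": [0, 0, 0], "claw": 0}
    - {"xyz": [0, 0, 0], "turn": [0, 0, 0], "claw": 0}

```text
time: 10.2
tool_pos: [455.4, 74.6, 35.9]
tcp_rot: [0.021, 1.0, 0.0, -0.0]
wrist_force: [-2.5, -1.6, 3.2]
finger_gap: 0.086
finger_force: 32.7
```

drive_tool:
  rows:
    - {"xyz": [0, 0, 0], "turn": [0, 0, 0], "claw": 0}
    - {"xyz": [0, 0, 0], "turn": [0, 0, 0], "claw": 0}
    - {"xyz": [0, 0, 0], "turn": [0, 0, 0], "claw": 0}
    - {"xyz": [0, 0, 0], "turn": [0, 0, 0], "claw": 0}
    - {"xyz": [0, 0, 0], "turn": [0, 0, 0], "claw": 0}

```text
time: 10.7
tool_pos: [455.4, 74.6, 35.9]
tcp_rot: [0.021, 1.0, 0.0, -0.0]
wrist_force: [-2.4, -1.0, 2.6]
finger_gap: 0.081
finger_force: 32.7
```

drive_tool:
  rows:
    - {"xyz": [0, 0, 0], "turn": [0, 0, 0], "claw": 0}
    - {"xyz": [0, 0, 0], "turn": [0, 0, 0], "claw": 0}
    - {"xyz": [0, 0, 0], "turn": [0, 0, 0], "claw": 0}
    - {"xyz": [0, 0, 0], "turn": [0, 0, 0], "claw": 0}
    - {"xyz": [0, 0, 0], "turn": [0, 0, 0], "claw": 0}

```text
time: 11.2
tool_pos: [455.4, 74.6, 35.9]
tcp_rot: [0.021, 1.0, 0.0, 0.0]
wrist_force: [-1.3, -1.5, 2.1]
finger_gap: 0.082
finger_force: 32.7
```

```bash
python3 m.py c
```

```text
[455.4  74.6  35.9] [-1.3 -1.5  2.1]
scene 179.0 [360.9 283.8] [359.4 284.8] ctr [615.   69.1] cup [619.4  67.4]
scene 225.5 [330.  273.5] [330.1 272.1] ctr [613.9   8.5] cup [612.5   8.1]
scene 101.5 [371.5 258.1] [375.8 253.2] ctr [555.6  71.3] cup [544.3  76.1]
scene 324.0 [342.3 248. ] [343.  245.5] ctr [552.9  11.9] cup [548.9  11.9]
top 221.5 [316.8 253. ] [317.  254.8] ctr [551.7  10. ] cup [547.5   9.4]
top 26.0 [292.3 246.7] None ctr [566.8  65.3] cup 
top 107.0 [317.9 226.3] [317.7 226.3] ctr [612.5   6.7] cup [612.4   6.9]
top 51.5 [292.3 227.3] None ctr [610.9  64.9] cup
```

drive_tool:
  rows:
    - {"xyz": [0.002, 0.0018, 0], "turn": [0, 0, 0], "claw": 0}
    - {"xyz": [0.0075, 0.0069, 0], "turn": [0, 0, 0], "claw": 0}
    - {"xyz": [0.013, 0.012, 0], "turn": [0, 0, 0], "claw": 0}
    - {"xyz": [0.0187, 0.0172, 0], "turn": [0, 0, 0], "claw": 0}
    - {"xyz": [0.0245, 0.0225, 0], "turn": [0, 0, 0], "claw": 0}

```text
time: 11.8
tool_pos: [475.4, 92.9, 35.9]
tcp_rot: [0.021, 1.0, -0.0, -0.0]
wrist_force: [-3.1, -2.7, 2.5]
finger_gap: 0.081
finger_force: 32.7
```

drive_tool:
  rows:
    - {"xyz": [0.0055, 0.0051, 0], "turn": [0, 0, 0], "claw": 0}
    - {"xyz": [0.011, 0.0101, 0], "turn": [0, 0, 0], "claw": 0}
    - {"xyz": [0.0165, 0.0152, 0], "turn": [0, 0, 0], "claw": 0}
    - {"xyz": [0.022, 0.0202, 0], "turn": [0, 0, 0], "claw": 0}
    - {"xyz": [0.0275, 0.0253, 0], "turn": [0, 0, 0], "claw": 0}

```text
time: 12.3
tool_pos: [497.3, 113.2, 35.9]
tcp_rot: [0.021, 1.0, 0.0, -0.0]
wrist_force: [-2.8, -2.0, 2.8]
finger_gap: 0.085
finger_force: 32.7
```

drive_tool:
  rows:
    - {"xyz": [0.0055, 0.0051, 0], "turn": [0, 0, 0], "claw": 0}
    - {"xyz": [0.011, 0.0101, 0], "turn": [0, 0, 0], "claw": 0}
    - {"xyz": [0.0165, 0.0152, 0], "turn": [0, 0, 0], "claw": 0}
    - {"xyz": [0.0215, 0.0198, 0], "turn": [0, 0, 0], "claw": 0}
    - {"xyz": [0.0243, 0.0224, 0], "turn": [0, 0, 0], "claw": 0}

```text
time: 12.8
tool_pos: [517.1, 131.2, 36.0]
tcp_rot: [0.021, 1.0, 0.0, 0.0]
wrist_force: [-3.1, -2.2, 3.8]
finger_gap: 0.082
finger_force: 32.8
```

drive_tool:
  rows:
    - {"xyz": [0, 0, 0], "turn": [0, 0, 0], "claw": 0}
    - {"xyz": [0, 0, 0], "turn": [0, 0, 0], "claw": 0}
    - {"xyz": [0, 0, 0], "turn": [0, 0, 0], "claw": 0}
    - {"xyz": [0, 0, 0], "turn": [0, 0, 0], "claw": 0}
    - {"xyz": [0, 0, 0], "turn": [0, 0, 0], "claw": 0}

```text
time: 13.3
tool_pos: [517.5, 131.3, 36.0]
tcp_rot: [0.021, 1.0, 0.001, 0.001]
wrist_force: [3.0, 3.0, -1.9]
finger_gap: 0.085
finger_force: 32.0
```

```bash
python3 m.py d
python3 - <<'E'
import cv2,numpy as np
A=cv2.resize(cv2.imread("pics/scene_d.png")[220:320,320:400],None,fx=5,fy=5,interpolation=2)
B=cv2.resize(cv2.imread("pics/top_d.png")[175:275,250:330],None,fx=5,fy=5,interpolation=2)
cv2.imwrite("pics/c5.png",np.hstack([A,B]))
E
```

```text
[517.5 131.3  36. ] [ 3.   3.  -1.9]
scene 220.0 [381.  322.9] [381.  321.8] ctr [676.6 125.3] cup [676. 125.]
scene 261.0 [348.5 311.6] [348.5 310.2] ctr [675.5  65.1] cup [674.2  64.7]
scene 126.0 [390.9 295.3] [393.6 291.8] ctr [618.8 127.2] cup [612.1 129.9]
scene 355.0 [360.4 284.2] [360.8 282.8] ctr [616.1  68.4] cup [614.7  68.6]
top 162.0 [292.8 227. ] [293.3 228.6] ctr [611.7  63.8] cup [607.8  62.5]
top 109.5 [292.8 199.5] [292.9 199.4] ctr [674.7  63.1] cup [674.5  62.7]
top 96.0 [266.3 199.3] [266.5 199.4] ctr [675.9 123.5] cup [675.2 122.8]
```

View pics/c5.png

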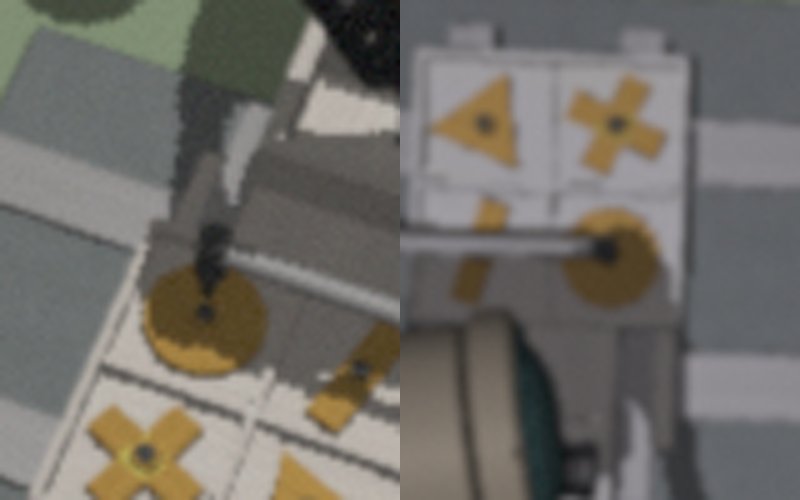

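In the scene half the tip at (208,294) is right above the disc's cup at (206,312), and all four pendants are in their compartments. The error is about +0.8 mm in x, so I'll make a tiny nudge, release and rise.

drive_tool:
  rows:
    - {"xyz": [-0.0004, 0, 0], "turn": [0, 0, 0], "claw": 0}
    - {"xyz": [-0.0008, 0, 0], "turn": [0, 0, 0], "claw": 0}
    - {"xyz": [-0.0008, 0, 0], "turn": [0, 0, 0], "claw": 0}
    - {"xyz": [-0.0008, 0, 0], "turn": [0, 0, 0], "claw": 0}
    - {"xyz": [-0.0008, 0, 0], "turn": [0, 0, 0], "claw": 0}

```text
time: 13.9
tool_pos: [515.9, 130.8, 36.0]
tcp_rot: [0.021, 1.0, 0.0, 0.0]
wrist_force: [2.8, 2.1, -1.5]
finger_gap: 0.082
finger_force: 32.1
```

drive_tool:
  rows:
    - {"xyz": [0, 0, 0], "turn": [0, 0, 0], "claw": 0.1}
    - {"xyz": [0, 0, 0], "turn": [0, 0, 0], "claw": 0.16}
    - {"xyz": [0, 0, 0], "turn": [0, 0, 0], "claw": 0.22}
    - {"xyz": [0, 0, 0], "turn": [0, 0, 0], "claw": 0.28}
    - {"xyz": [0, 0, 0], "turn": [0, 0, 0], "claw": 0.28}

```text
time: 14.4
tool_pos: [515.4, 130.5, 35.9]
tcp_rot: [0.021, 1.0, -0.0, -0.0]
wrist_force: [-0.7, -0.1, -0.3]
finger_gap: 0.278
finger_force: 0.0
```

drive_tool:
  rows:
    - {"xyz": [0, 0, 0.01], "turn": [0, 0, 0], "claw": 0.28}
    - {"xyz": [0, 0, 0.03], "turn": [0, 0, 0], "claw": 0.28}
    - {"xyz": [0, 0, 0.06], "turn": [0, 0, 0], "claw": 0.28}
    - {"xyz": [0, 0, 0.1], "turn": [0, 0, 0], "claw": 0.28}
    - {"xyz": [0, 0, 0.15], "turn": [0, 0, 0], "claw": 0.28}

```text
time: 14.9
tool_pos: [514.6, 130.5, 156.5]
tcp_rot: [0.021, 1.0, -0.0, -0.001]
wrist_force: [-0.0, -0.3, -0.1]
finger_gap: 0.275
finger_force: 0.0
```

drive_tool:
  rows:
    - {"xyz": [-0.04, 0.04, 0.02], "turn": [0, 0, 0], "claw": 0.28}
    - {"xyz": [-0.08, 0.08, 0.02], "turn": [0, 0, 0], "claw": 0.28}
    - {"xyz": [-0.12, 0.12, 0.02], "turn": [0, 0, 0], "claw": 0.28}
    - {"xyz": [-0.16, 0.16, 0.02], "turn": [0, 0, 0], "claw": 0.28}
    - {"xyz": [-0.2, 0.2, 0.02], "turn": [0, 0, 0], "claw": 0.28}

```text
time: 15.4
tool_pos: [354.4, 291.6, 172.7]
tcp_rot: [0.021, 1.0, 0.0, 0.0]
wrist_force: [0.3, 1.3, -0.1]
finger_gap: 0.279
finger_force: 0.0
```

```bash
python3 m.py e
python3 - <<'E'
import cv2,numpy as np
A=cv2.resize(cv2.imread("pics/scene_e.png")[220:320,320:400],None,fx=5,fy=5,interpolation=2)
B=cv2.resize(cv2.imread("pics/top_e.png")[175:275,250:330],None,fx=5,fy=5,interpolation=2)
cv2.imwrite("pics/c6.png",np.hstack([A,B]))
E
```

```text
[354.4 291.6 172.7] [ 0.3  1.3 -0.1]
scene 219.0 [381.  321.9] [381.  320.8] ctr [674.9 124.8] cup [674.2 124.4]
scene 259.0 [348.4 310.8] [348.4 309.4] ctr [674.1  64.6] cup [672.9  64.1]
scene 136.0 [391.1 294.2] [390.  295.3] ctr [616.6 126.9] cup [621.  125.7]
scene 339.0 [360.4 283.5] [360.7 286.9] ctr [614.6  68. ] cup [622.8  71. ]
top 162.0 [292.9 227.8] [294.9 222.3] ctr [609.8  63.6] cup [622.1  58.8]
top 108.0 [292.8 200.2] [293.  199.8] ctr [673.2  63.1] cup [673.6  62.4]
top 93.5 [266.4 200. ] [266.6 199.8] ctr [674.2 123.1] cup [674.3 122.6]
```

View pics/c6.png

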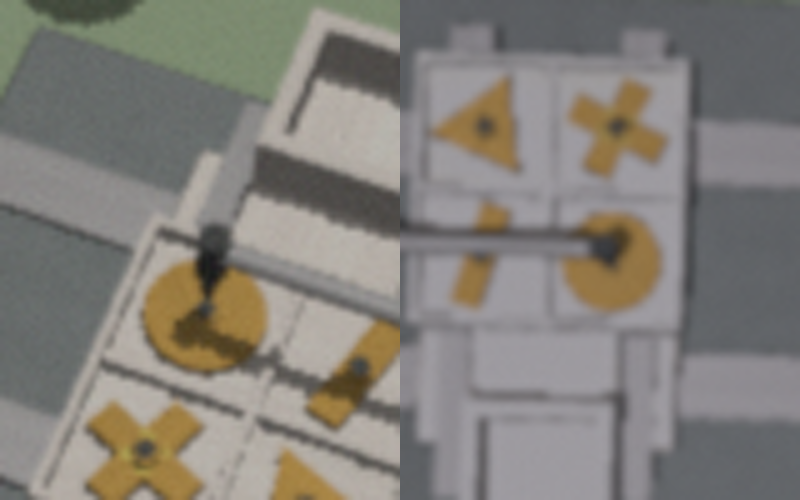

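The cup at (206,309) lies right under the tip in the scene view, and both views put the error under 1 mm. All four pendants are in place and the arm is clear. I'll let it settle and hand in.

drive_tool:
  rows:
    - {"xyz": [0, 0, 0], "turn": [0, 0, 0], "claw": 0.28}
    - {"xyz": [0, 0, 0], "turn": [0, 0, 0], "claw": 0.28}
    - {"xyz": [0, 0, 0], "turn": [0, 0, 0], "claw": 0.28}
    - {"xyz": [0, 0, 0], "turn": [0, 0, 0], "claw": 0.28}
    - {"xyz": [0, 0, 0], "turn": [0, 0, 0], "claw": 0.28}

```text
time: 16.0
tool_pos: [356.4, 290.1, 171.8]
tcp_rot: [0.022, 1.0, -0.0, -0.0]
wrist_force: [0.5, -0.1, 0.4]
finger_gap: 0.285
finger_force: 0.0
```

drive_tool:
  rows:
    - {"xyz": [0, 0, 0], "turn": [0, 0, 0], "claw": 0.28}
    - {"xyz": [0, 0, 0], "turn": [0, 0, 0], "claw": 0.28}
    - {"xyz": [0, 0, 0], "turn": [0, 0, 0], "claw": 0.28}
    - {"xyz": [0, 0, 0], "turn": [0, 0, 0], "claw": 0.28}
    - {"xyz": [0, 0, 0], "turn": [0, 0, 0], "claw": 0.28}

```text
time: 16.5
tool_pos: [355.8, 290.8, 171.9]
tcp_rot: [0.021, 1.0, 0.0, 0.0]
wrist_force: [-0.6, -0.2, 0.6]
finger_gap: 0.278
finger_force: 0.0
```

```bash
python3 -c "from cell import *;print(hand_in())"
```

```text
the job is handed in; nothing more can be done
None
```

I handed the job in at 16.5 s: the triangle's cup rested under the pointer for about 1.5 s, then the disc's cup was left there at rest, both within about 1 mm by the cameras, with all four pendants in the tray; no verdict was returned.

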